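# Find and mark the loose clamp knob on the potato dicer

### The arm

A 6-joint arm with a two-finger parallel gripper is mounted at the origin on the work surface. World frame = base frame: x ahead of the robot, y to its left, z up, the work surface at z = 0. Lengths are in m, angles in rad, forces in N, time in s.
With the tool pointing down it reaches from about 0.375 to 0.9 m from the base axis. Payload 3.1 kg.
Tool frame: the origin (TCP) lies midway between the tips of the shut fingers; the grasp point (between the pads) lies robot.grip_point_offset behind it (robot.grip_point_offset is the distance from the TCP to the grasp point, in m); z points along the fingers, y is the direction in which the jaws open and shut (so a half turn about z gives the same grasp; the last joint's range is limited). The gripper opens to 87 mm and grips with 3 to 60 N. Pads are 19 mm wide; open, the fingers measure 117 mm over their backs; the gripper's body (75 mm by 190 mm) begins 51 mm behind the grasp point.
Start: joints at [1.087, 0.527, 1.433, -0, 1.181, -0.178], TCP at [0.188, 0.596, 0.223] pointing down, gripper open.
Joint ranges: [-3.08, 3.08], [-0.75, 2.2], [0.22, 2.44], [-1.43, 4.57], [0, 2.65], [-2.85, 2.85]. Speed limits (rad/s): [2.79, 2.79, 3.14, 3.14, 3.14, 3.14].

### API

Orientations are given as a unit quaternion [x, y, z, w].
In Python, from rig import robot, cams, hand_in gives the robot as it stands. The module is installed in compiled form; this text tells all that it offers.
- The arm moves only by the tool send_rows, never from a script. Its argument "steps" is one flat list of numbers, 5 for each row, row after row: the finger opening in m, from 0 to 0.087, then the shift along the tool's x, y, z in m, then the turn about the tool's z in rad. A call has 1 to 8 rows; each row is the pose to reach, as a shift and turn from the pose measured when the call began, along the tool's axes at that moment; what a row does not reach only later rows make up. A row lasts 1/8 s, in which the tool goes at most 62.5 mm and 10.7 degrees, less where a joint would pass 70% of its speed; a pose out of reach is approached as far as the arm can. A call with a gripper value outside its range is refused whole. The fingers move at their own pace and stop on an object; "force" is the grip in N (left out, the last holds). Time passes only in rows, so rows that repeat a pose let the fingers close. It gives the time, the measured TCP pose, the force and the opening at its end, in the units of the state.
- robot.get_obs(): the state, without advancing time (a new reading comes with each control period).
- cams.camera(name): name is "scene" or "side" or "wrist"; returns a dict with "color" (480x640x3 uint8, red, green, blue), "range_z" (480x640 float32, m along the optical axis (not along the pixel's ray), 0 where there is no reading), "intrinsics" (3x3 intrinsics, pixels), "k1" (the pictures are not rectified: a ray, as slopes to the right and down, at radius r is drawn at 1 + k1 r^2 times it, then the intrinsics apply), "extrinsics" (4x4, takes a point from camera to world coordinates). Camera axes: x right, y down, z forward; pixel columns grow to the right and rows downward; lengths in m; the calibration is good to about 2 mm. A picture is of the moment at which its call begins.
- hand_in(): hands the job in, once; it reports no verdict.
The state is a dict: "time": time; "q": joint angles; "joint_velocities": joint speeds; "joint_torque": joint torques, N m; "position": TCP position; "tool_rot": TCP orientation; "ft_force": force on the tool from outside, world axes, zero at the start; "moment": the same for the moment, N m; "grip_width": finger opening in m.
Only numpy, scipy, OpenCV 4.12 (cv2) and the standard library are available. Lean on these libraries where they do the work, as an engineer would, in place of code of your own. Each camera call takes 0.05 s, during which the arm holds its last target.

### The job

One of the two black clamp knobs on the potato dicer has worked loose. Try them with a twist of about 25 degrees, either way, until you find the one that turns and leave it turned; then take the red marker from the grey tray and stand it upright on the dicer's deck, on the blue square next to the loose knob, and let go.

Things in the scene. Friction and masses are not known exactly. Their poses are not given: they have to be found in the camera images.
- knob_1_grip (a point): Black clamp knob on the dicer's deck, at either end; the two look alike. A straight grip bar with a white stripe on top, 62 mm long, 16 mm thick, 22 mm tall, on a 14 mm stem over a 40 mm washer 4 mm high. Point: centre of the bar, on the vertical turning axis, 34 mm above the deck. x along the bar, z up; turns with the knob. Bar starts within 35 degrees of the dicer's x axis.
- knob_2_grip (a point): Black clamp knob on the dicer's deck, at either end; the two look alike. A straight grip bar with a white stripe on top, 62 mm long, 16 mm thick, 22 mm tall, on a 14 mm stem over a 40 mm washer 4 mm high. Point: centre of the bar, on the vertical turning axis, 34 mm above the deck. x along the bar, z up; turns with the knob. Bar starts within 35 degrees of the dicer's x axis.
- knob_1 (a joint): Turn of knob 1 (see its grip point), rad, 0 at the start, counter-clockwise from above positive. Loose: turns with a light twist (under 0.1 N m), up to 1.4 either way, and stays where it is left. Tight: holds against 5 N m and gives 5 degrees at the most; with a light grip (about 25 N) the fingers slip round it.
- knob_2 (a joint): Turn of knob 2 (see its grip point), rad, 0 at the start, counter-clockwise from above positive. Loose: turns with a light twist (under 0.1 N m), up to 1.4 either way, and stays where it is left. Tight: holds against 5 N m and gives 5 degrees at the most; with a light grip (about 25 N) the fingers slip round it.
- marker_red_center (a point): Red marker: upright round plastic peg with a white band, 28 mm in diameter, 56 mm tall, foot 36 mm wide and 8 mm high, 60 g. Point: its centre, 28 mm above its underside. Stands in a shallow grey tray (floor 4 mm, rim 12 mm above the counter) to the robot's right, in a row along x with a yellow and a green marker of the same shape, 90 mm apart, in any order.
- dicer: Potato dicer, fixed: aluminium deck 200 mm (its x) by 320 mm (its y) on four legs over a white tub, cutting grid 104 mm square in the middle. Origin: on the counter under the deck's centre, z up; deck top 110 mm above it. Knobs at x 35 mm, y +100 and -100 mm. A blue square, 50 mm wide, flush, lies next to each, centred at x -45 mm and the same y.

How it is judged:
On the way:
1. the loose knob has been turned by at least 11 degrees, either way (the tight one cannot be) (((value of joint knob_1 above 0.2 rad or value of joint knob_1 below -0.2 rad) or (value of joint knob_2 above 0.2 rad or value of joint knob_2 below -0.2 rad))), for 0.1 s.
At the end, for the whole second after the job is handed in: The red marker stands upright (within 8 degrees), released, on the dicer's deck with its centre within about 25 mm of the centre of the blue square next to the loose knob, which is left turned by at least 11 degrees ((((value of joint knob_1 above 0.2 rad or value of joint knob_1 below -0.2 rad) and horizontal distance between marker_red_center and knob_1_grip below 0.11 m) or ((value of joint knob_2 above 0.2 rad or value of joint knob_2 below -0.2 rad) and horizontal distance between marker_red_center and knob_2_grip below 0.11 m)) and x of marker_red_center in the frame of dicer between -0.07 and -0.02 m and z of marker_red_center in the frame of dicer between 0.133 and 0.143 m and angle between marker_red_center's own z axis and vertical below 0.15 rad and (y of marker_red_center in the frame of dicer between 0.075 and 0.125 m or y of marker_red_center in the frame of dicer between -0.125 and -0.075 m)); the robot touches nothing.
It also fails if it takes over 58 s, if anything falls off the work surface, if the arm or the gripper's body presses on something with over 40 N, if the wrist force passes 120 N, or if a joint passes its speed limit or range.

## Working session

There is one attempt and no reset: what is moved stays moved. The work goes in short steps, Python scripts to look and compute and a tool call to move; the robot and the scene stay as the last step left them, time stands still between calls to the robot, and variables do not carry over. Pictures are saved under pics/ and viewed, and the job is handed in when it is done.

Besides the shell and the picture viewer there is one more tool, called after "Emit:" as a command line: name --argument value ..., lists and objects as JSON in quotes. send_rows: Moves the arm, as the interface text tells. Its arguments: {"type":"object","properties":{"steps":{"type":"array","items":{"type":"number"}},"force":{"type":"number"}},"required":["steps"]}

```bash
mkdir -p pics; cat > h.py <<'E'
import numpy as np,cv2
from rig import robot,cams,hand_in
def pts(c,uv):
    K=np.array(c["intrinsics"]);uv=np.array(uv,float).reshape(-1,2)
    xd=(uv-[K[0,2],K[1,2]])/[K[0,0],K[1,1]]
    x=xd.copy()
    for _ in range(20): x=xd/(1+c["k1"]*(x**2).sum(1,keepdims=True))
    return x
def onplane(c,uv,z):
    x=pts(c,uv);T=np.array(c["extrinsics"]);d=np.c_[x,np.ones(len(x))]@T[:3,:3].T
    s=(z-T[2,3])/d[:,2];return T[:3,3]+d*s[:,None]
def cloud(c):
    v,u=np.mgrid[:480,:640];x=pts(c,np.c_[u.ravel(),v.ravel()]);z=c["range_z"].ravel()
    T=np.array(c["extrinsics"]);P=np.c_[x*z[:,None],z]@T[:3,:3].T+T[:3,3]
    P[z==0]=np.nan;return P.reshape(480,640,3)
def save(c,n): cv2.imwrite(f"pics/{n}.png",c["color"][:,:,::-1])
E
python3 - <<'E'
from h import *
import pickle
o=robot.get_obs();print({k:np.round(v,3) for k,v in o.items()},robot.grip_point_offset)
D={}
for n in("scene","side","wrist"):
    c=cams.camera(n);save(c,n+"0");D[n]=c;print(n,np.round(c["extrinsics"],3).tolist(),c["k1"],(c["range_z"]>0).mean())
pickle.dump(D,open("d0.pkl","wb"))
E
```

```text
{'time': np.float64(0.0), 'q': array([ 1.087,  0.529,  1.434, -0.   ,  1.181, -0.178]), 'joint_velocities': array([-0.   , -0.   , -0.001,  0.001,  0.   , -0.001]), 'joint_torque': array([-2.0000e-03, -4.4004e+01, -1.7659e+01,  6.3000e-02,  5.8000e-02,
       -0.0000e+00]), 'position': array([0.187, 0.596, 0.222]), 'tool_rot': array([ 0.152,  0.988, -0.001, -0.   ]), 'ft_force': array([-0.204, -0.156,  0.423]), 'moment': array([-0.02 ,  0.014, -0.055]), 'grip_width': np.float64(0.087)} 0.0187
scene [[-0.479, 0.574, -0.665, 1.09], [0.878, 0.302, -0.371, 0.253], [-0.012, -0.761, -0.648, 0.674], [0.0, 0.0, 0.0, 1.0]] -0.1288803386025497 0.9959212239583334
side [[0.96, -0.204, 0.192, 0.33], [-0.28, -0.701, 0.656, -0.746], [0.001, -0.683, -0.73, 0.812], [0.0, 0.0, 0.0, 1.0]] 0.039864740159182156 0.9959895833333333
wrist [[0.3, 0.916, 0.267, 0.115], [0.954, -0.287, -0.086, 0.62], [-0.002, 0.28, -0.96, 0.383], [0.0, 0.0, 0.0, 1.0]] 0.003328122558397 0.9958463541666667
```

View pics/scene0.png

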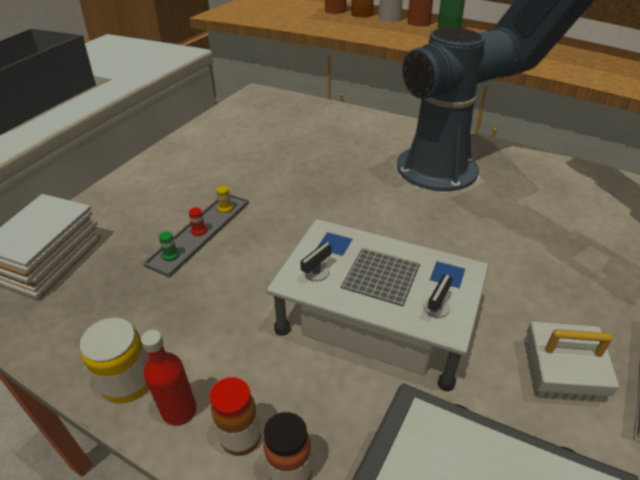

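View pics/side0.png

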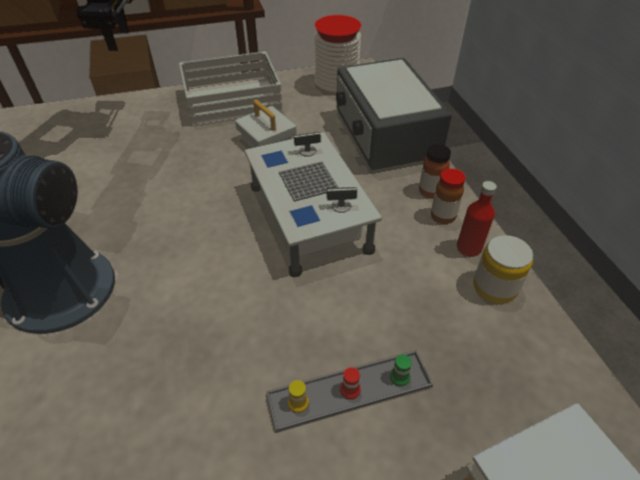

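Scene: red marker in the middle of the tray at about (197,222), knobs at (316,258) and (440,292), blue squares at (335,243) and (447,274). The side view agrees with this: marker at (351,383), knobs at (342,194) and (308,140). Next I measure them.

```bash
python3 - <<'E'
from h import *
import pickle
D=pickle.load(open("d0.pkl","rb"))
for n in("scene","side"):
    c=D[n];P=cloud(c);hsv=cv2.cvtColor(c["color"],cv2.COLOR_RGB2HSV).astype(int);H,S,V=hsv[...,0],hsv[...,1],hsv[...,2]
    z=P[...,2]
    bl=(H>100)&(H<125)&(S>130)&(abs(z-.11)<.012)
    nb,lab,st,ce=cv2.connectedComponentsWithStats(bl.astype(np.uint8))
    sq=[]
    for i in range(1,nb):
        if st[i,4]>80:
            q=P[lab==i];print(n,"blue",ce[i].round(1),st[i,4],np.nanmedian(q,0).round(4),onplane(c,ce[i],.11).round(4)); sq.append(i)
    # deck: region points height .11
    dk=(abs(z-.11)<.008)&(P[...,0]>.3)&(P[...,0]<.9)&(abs(P[...,1])<.4)
    nb,lab,st,ce=cv2.connectedComponentsWithStats(dk.astype(np.uint8));i=1+np.argmax(st[1:,4])
    r=cv2.minAreaRect(P[lab==i][:,:2].astype(np.float32));print("deck",r,np.nanmedian(P[lab==i][:,2]))
    r0=P[lab==i].min(0),P[lab==i].max(0)
    cyz=np.array(r[0])
    kb=(z>.134)&(z<.16)&(np.hypot(P[...,0]-cyz[0],P[...,1]-cyz[1])<.2)
    nb,lab,st,ce=cv2.connectedComponentsWithStats(kb.astype(np.uint8))
    for i in range(1,nb):
        if st[i,4]>40:
            q=P[lab==i];t=q[q[:,2]>.139];rr=cv2.minAreaRect(t[:,:2].astype(np.float32))
            m=t[:,:2].mean(0);w,v=np.linalg.eigh(np.cov(t[:,:2].T));print("knob",ce[i].round(1),st[i,4],np.median(t,0).round(4),t[:,2].max(),rr,"pca",np.degrees(np.arctan2(v[1,1],v[0,1])))
    rd=((H<6)|(H>174))&(S>150)&(z<.09)&(z>.0)&(P[...,1]<-.1)
    nb,lab,st,ce=cv2.connectedComponentsWithStats(rd.astype(np.uint8))
    for i in range(1,nb):
        if st[i,4]>30:
            q=P[lab==i];t=q[q[:,2]>.054];print("red",ce[i].round(1),st[i],q.mean(0).round(4),t.mean(0).round(4),len(t),q[:,2].max(),q[:,2].min())
E
```

```text
scene blue [336.8 242.8] 318 [ 0.4996 -0.0337  0.1128] [[ 0.4977 -0.0376  0.11  ]]
scene blue [447.7 273.2] 412 [0.482  0.1589 0.1121] [[0.4811 0.1591 0.11  ]]
deck ((0.5391972661018372, 0.06411722302436829), (0.2035687416791916, 0.31969115138053894), 4.948246002197266) 0.11205017392438499
knob [315.6 257. ] 521 [ 0.5883 -0.0296  0.1548] 0.15996336320809967 ((0.5832582712173462, -0.031966257840394974), (0.017419736832380295, 0.06279058754444122), 77.6814193725586) pca 166.03091157059959
knob [439.2 293. ] 476 [0.5753 0.168  0.1557] 0.1595196584016796 ((0.5663962364196777, 0.16685688495635986), (0.01687614619731903, 0.06323505938053131), 87.49949645996094) pca 177.37118015196162
red [194.8 212.2] [189 207  13  11 112] [ 0.4953 -0.3706  0.0597] [ 0.4951 -0.3707  0.0601] 106 0.06422025276955778 0.05125008349793714
red [197.9 228.2] [191 221  16  14 167] [ 0.5008 -0.3657  0.0223] [nan nan nan] 0 0.04031554738854659 0.005721476738756337
red [175.8 405.3] [ 150  379   46   46 1104] [ 0.8632 -0.1093  0.0506] [ 0.8636 -0.1096  0.0723] 519 0.0899942615825734 0.006610155026387843
side blue [27
[... 442 characters left out ...]
833984) pca 177.4377465578278
knob [341.9 193.2] 373 [ 0.5826 -0.0395  0.1531] 0.15928373747482816 ((0.5838014483451843, -0.03567713871598244), (0.018594251945614815, 0.060895562171936035), 77.39840698242188) pca 168.10294212936645
red [471.6 239.4] [458 221  31  35 686] [ 0.8362 -0.1476  0.0497] [ 0.8361 -0.1476  0.0719] 317 0.0899985322051049 0.0025523628170823764
red [351.2 375.4] [343 368  17  16 208] [ 0.492  -0.3771  0.0599] [ 0.492  -0.3772  0.0601] 207 0.06371064498104573 0.005314440579459068
red [349.9 391.9] [341 384  19  15 177] [ 0.4887 -0.3855  0.0196] [nan nan nan] 0 0.03636209964954229 0.006395831438947064<stdin>:29: RuntimeWarning: Mean of empty slice.
  ret = um.true_divide(
```

```bash
cat >> h.py <<'E'
from scipy.spatial.transform import Rotation as Ro
def go(x,y,z,hd=None):
    "shift for a world TCP; hd = wanted jaw line normal (tool x) heading, deg, mod 180"
    o=robot.get_obs();R=Ro.from_quat(o["tool_rot"]).as_matrix();s=R.T@(np.array([x,y,z])-o["position"])
    h=np.degrees(np.arctan2(R[1,0],R[0,0]));t=0
    if hd is not None: t=-np.radians((hd-h+90)%180-90)
    print("t",round(float(o["time"]),2),"head",h.round(1),"shift",s.round(4),"turn",round(float(t),3),"q6",o["q"][5].round(2),"F",o["ft_force"].round(1),"M",o["moment"].round(2),"w",o["grip_width"].round(4),"pos",o["position"].round(4))
E
python3 -c "
from h import *
go(.566,.165,.2,-2.5)"
```

```text
Traceback (most recent call last):
  File "h.py", line 23, in go
    print("t",round(float(o["time"]),2),"head",h.round(1),"shift",s.round(4),"turn",round(float(t),3),"q6",o["q"][5].round(2),"F",o["ft_force"].round(1),"M",o["moment"].round(2),"w",o["grip_width"].round(4),"pos",o["position"].round(4))
                                                                                                                                                                                      ^^^^^^^^^^^^^^^^^^^^^
AttributeError: 'float' object has no attribute 'round'
```

```bash
sed -i 's/o\["q"\]\[5\].round(2)/np.round(o["q"][5],2)/;s/o\["grip_width"\].round(4)/np.round(o["grip_width"],4)/;s/h.round(1)/np.round(h,1)/' h.py
python3 -c "
from h import *
go(.566,.165,.2,-2.5)"
```

```text
t 0.15 head 162.5 shift [-0.4905 -0.2972  0.0221] turn -0.261 q6 -0.18 F [ 0.6  0.  -0.7] M [0.04 0.01 0.  ] w 0.0867 pos [0.1873 0.5957 0.2218]
```

Emit:
send_rows --steps '[0.06,-0.06,-0.036,0,-0.03,0.06,-0.12,-0.073,0,-0.07,0.06,-0.18,-0.109,0,-0.1,0.06,-0.24,-0.145,0,-0.13,0.06,-0.3,-0.182,0,-0.16,0.06,-0.36,-0.218,0,-0.2,0.06,-0.41,-0.248,0.01,-0.23,0.06,-0.45,-0.273,0.015,-0.26]' --force 20

```text
time: 1.15
position: [0.518, 0.219, 0.2097]
tool_rot: [0.022, 1.0, -0.001, -0.0]
ft_force: [0.3, 0.6, 0.4]
grip_width: 0.06
```

```bash
python3 -c "
from h import *
go(.566,.165,.19,-2.5)"
```

```text
t 1.15 head 177.5 shift [-0.0504 -0.0519  0.0197] turn -0.0 q6 -1.32 F [0.3 0.6 0.4] M [0.06 0.02 0.01] w 0.06 pos [0.518  0.219  0.2097]
```

Emit:
send_rows --steps '[0.06,-0.03,-0.03,0.01,0,0.06,-0.05,-0.052,0.02,0,0.06,-0.05,-0.052,0.02,0,0.06,-0.05,-0.052,0.02,0]'

```text
time: 1.65
position: [0.5648, 0.1653, 0.1895]
tool_rot: [0.022, 1.0, -0.0, -0.001]
ft_force: [-0.9, 0.2, -0.1]
grip_width: 0.0599
```

```bash
python3 - <<'E'
from h import *
c=cams.camera("wrist");save(c,"w1");go(.566,.165,.128,-2.5)
P=cloud(c);z=P[...,2]
kb=(z>.139)&(z<.165)&(np.hypot(P[...,0]-.566,P[...,1]-.165)<.06)
nb,lab,st,ce=cv2.connectedComponentsWithStats(kb.astype(np.uint8))
for i in range(1,nb):
    if st[i,4]>100:
        t=P[lab==i];rr=cv2.minAreaRect(t[:,:2].astype(np.float32));print(ce[i],np.median(t,0),rr)
E
```

```text
t 1.7 head 177.5 shift [-0.0014 -0.0006  0.0618] turn 0.0 q6 -1.43 F [ 0.3 -0.1  0.3] M [ 0.07 -0.02  0.04] w 0.0602 pos [0.5647 0.1657 0.1898]
[318.15439252 261.14093458] [0.56108826 0.16631152 0.15439522] ((0.5645344853401184, 0.1661512553691864), (0.015846479684114456, 0.06163657456636429), 87.64778137207031)
```

View pics/w1.png

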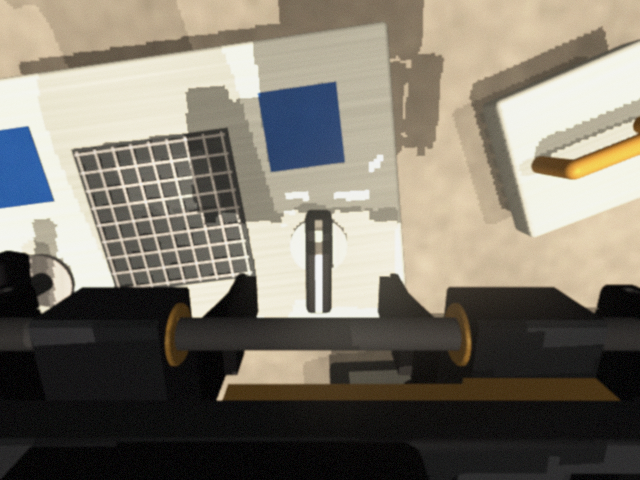

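The bar, at pixel (318,261), is centred between the fingers and aligned with them. I descend and grip lightly.

Emit:
send_rows --steps '[0.06,0,0,0.03,0,0.06,0,0,0.05,0,0.06,0,0,0.061,0,0.0,0,0,0.061,0,0.0,0,0,0.061,0,0,0,0,0.061,0,0,0,0,0.061,0]' --force 15

```text
time: 2.58
position: [0.565, 0.1657, 0.1294]
tool_rot: [0.022, 1.0, -0.0, -0.0]
ft_force: [0.0, 0.6, 0.3]
grip_width: 0.0278
```

```bash
python3 -c "
from h import *
go(.566,.165,.128,-2.5)"
```

```text
t 2.58 head 177.5 shift [-0.001  -0.0007  0.0014] turn 0.0 q6 -1.43 F [0.  0.6 0.3] M [ 0.04 -0.    0.04] w 0.0278 pos [0.565  0.1657 0.1294]
```

Still closing, so I hold for a few rows and then twist.

Emit:
send_rows --steps '[0,0,0,0,0,0,0,0,0,0,0,0,0,0,0,0,0,0,0,0]'

```text
time: 3.08
position: [0.5652, 0.1657, 0.1297]
tool_rot: [0.022, 1.0, -0.0, 0.0]
ft_force: [0.3, -0.2, 2.8]
grip_width: 0.0155
```

Emit:
send_rows --steps '[0,0,0,0,0.05,0,0,0,0,0.1,0,0,0,0,0.15]'

```text
time: 3.45
position: [0.5653, 0.1657, 0.1297]
tool_rot: [0.096, 0.995, -0.001, 0.0]
ft_force: [0.4, 0.3, 2.1]
grip_width: 0.0179
```

```bash
python3 -c "
from h import *
go(.566,.165,.128,-2.5)"
```

```text
t 3.45 head 169.0 shift [-0.0008 -0.0006  0.0017] turn -0.149 q6 -1.28 F [0.4 0.3 2.1] M [0.01 0.04 0.53] w 0.0179 pos [0.5653 0.1657 0.1297]
```

Moment of 0.53 N m and the fingers are being pried open (15.5 to 17.9 mm), so this knob is tight. I untwist, release, and go to the other one.

Emit:
send_rows --steps '[0,0,0,0,-0.08,0.06,0,0,0,-0.149,0.06,0,0,0,-0.149,0.06,0,0,0,-0.149,0.06,0,0,-0.03,-0.149,0.06,0,0,-0.06,-0.149,0.06,0,0,-0.06,-0.149]'

```text
time: 4.32
position: [0.5671, 0.166, 0.192]
tool_rot: [0.022, 1.0, -0.0, 0.003]
ft_force: [0.6, -0.3, 0.5]
grip_width: 0.0588
```

```bash
python3 -c "
from h import *
go(.5835,-.034,.19,-12.5)"
```

```text
t 4.33 head 177.5 shift [-0.0252 -0.1991  0.0023] turn 0.174 q6 -1.43 F [ 0.6 -0.3  0.5] M [ 0.05  0.03 -0.02] w 0.0588 pos [0.5671 0.166  0.192 ]
```

Emit:
send_rows --steps '[0.06,-0.006,-0.05,0,0.04,0.06,-0.012,-0.1,0,0.08,0.06,-0.018,-0.15,0,0.12,0.06,-0.024,-0.185,0,0.16,0.06,-0.024,-0.199,0,0.174,0.06,-0.024,-0.199,0,0.174,0.06,-0.024,-0.199,0,0.174]'

```text
time: 5.2
position: [0.5817, -0.0324, 0.1919]
tool_rot: [0.108, 0.994, 0.0, 0.003]
ft_force: [-0.8, -0.2, -0.7]
grip_width: 0.0602
```

```bash
python3 - <<'E'
from h import *
c=cams.camera("wrist");save(c,"w2");go(.5835,-.034,.128,-12.5)
P=cloud(c);z=P[...,2]
kb=(z>.139)&(z<.165)&(np.hypot(P[...,0]-.583,P[...,1]+.034)<.06)
nb,lab,st,ce=cv2.connectedComponentsWithStats(kb.astype(np.uint8))
for i in range(1,nb):
    if st[i,4]>100:
        t=P[lab==i];rr=cv2.minAreaRect(t[:,:2].astype(np.float32));print(ce[i],np.median(t,0),rr)
E
```

```text
t 5.25 head 167.6 shift [-0.0016 -0.0014  0.0641] turn 0.002 q6 -1.6 F [ 1.  -0.1  0.1] M [-0.01 -0.04 -0.03] w 0.06 pos [ 0.5819 -0.0323  0.1921]
[315.88724934 260.41884222] [ 0.57842314 -0.03213261  0.15443263] ((0.5822175741195679, -0.032861582934856415), (0.0160332340747118, 0.06124750152230263), 77.93596649169922)
```

View pics/w2.png

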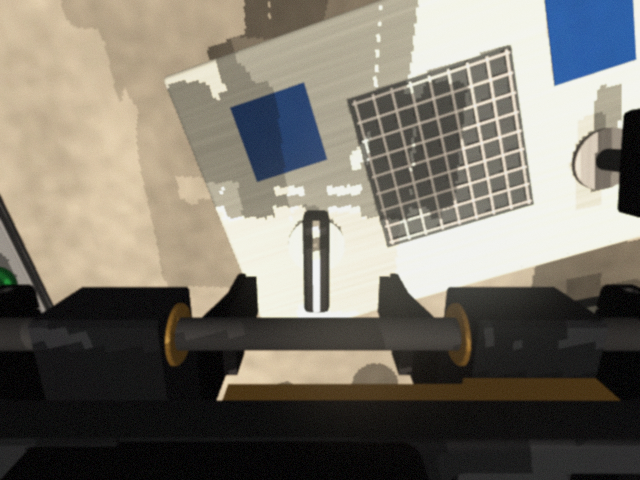

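Emit:
send_rows --steps '[0.05,0,-0.001,0.03,0,0.05,0,-0.001,0.05,0,0.04,0,-0.001,0.063,0,0.0,0,-0.001,0.063,0,0.0,0,-0.001,0.063,0,0,0,-0.001,0.063,0,0,0,-0.001,0.063,0,0,0,-0.001,0.063,0]' --force 15

```text
time: 6.25
position: [0.5826, -0.0335, 0.1299]
tool_rot: [0.108, 0.994, 0.0, 0.004]
ft_force: [-0.6, -0.4, 4.4]
grip_width: 0.0157
```

Emit:
send_rows --steps '[0,0,0,0,0,0,0,0,0,0,0,0,0,0,0.05,0,0,0,0,0.1,0,0,0,0,0.15]'

```text
time: 6.88
position: [0.5826, -0.0336, 0.1299]
tool_rot: [0.183, 0.983, 0.0, 0.004]
ft_force: [-0.5, 0.7, 1.4]
grip_width: 0.0157
```

```bash
python3 -c "
from h import *
go(.5825,-.033,.128,-12.5)"
```

```text
t 6.88 head 158.9 shift [0.0003 0.0005 0.0019] turn -0.15 q6 -1.45 F [-0.5  0.7  1.4] M [-0.1  -0.02  0.09] w 0.0157 pos [ 0.5826 -0.0336  0.1299]
```

The moment is only 0.09 N m and the width is unchanged, so this knob turns. I continue to about 27° in total, then release and rise.

Emit:
send_rows --steps '[0,0,0,0,0.08,0,0,0,0,0.16,0,0,0,0,0.24,0,0,0,0,0.32,0,0,0,0,0.32]'

```text
time: 7.5
position: [0.5825, -0.0337, 0.1299]
tool_rot: [0.337, 0.942, 0.001, 0.004]
ft_force: [-0.7, -0.4, 1.5]
grip_width: 0.016
```

Emit:
send_rows --steps '[0.06,0,0,0,0,0.06,0,0,0,0,0.06,0,0,0,0,0.06,0,0,-0.02,0,0.06,0,0,-0.05,0,0.06,0,0,-0.08,0,0.06,0,0,-0.08,0]'

```text
time: 8.38
position: [0.5837, -0.034, 0.2123]
tool_rot: [0.337, 0.942, 0.001, 0.006]
ft_force: [0.3, -0.9, -0.8]
grip_width: 0.06
```

```bash
python3 - <<'E'
from h import *
c=cams.camera("wrist");save(c,"w3");go(.4935,-.374,.21,0)
P=cloud(c);z=P[...,2]
kb=(z>.139)&(z<.165)&(np.hypot(P[...,0]-.583,P[...,1]+.034)<.06)
nb,lab,st,ce=cv2.connectedComponentsWithStats(kb.astype(np.uint8))
for i in range(1,nb):
    if st[i,4]>100:
        t=P[lab==i];rr=cv2.minAreaRect(t[:,:2].astype(np.float32));print(ce[i],np.median(t,0),rr)
E
```

```text
t 8.43 head 140.6 shift [-1.470e-01 -3.195e-01  3.000e-04] turn -0.687 q6 -1.13 F [ 0.1  0.8 -0.4] M [-0.02 -0.05 -0.04] w 0.0598 pos [ 0.5824 -0.0337  0.2106]
[316.02279839 246.43451051] [ 0.57972719 -0.03040032  0.15445384] ((0.5823380947113037, -0.032550014555454254), (0.01600799337029457, 0.061350222676992416), 50.797569274902344)
```

View pics/w3.png

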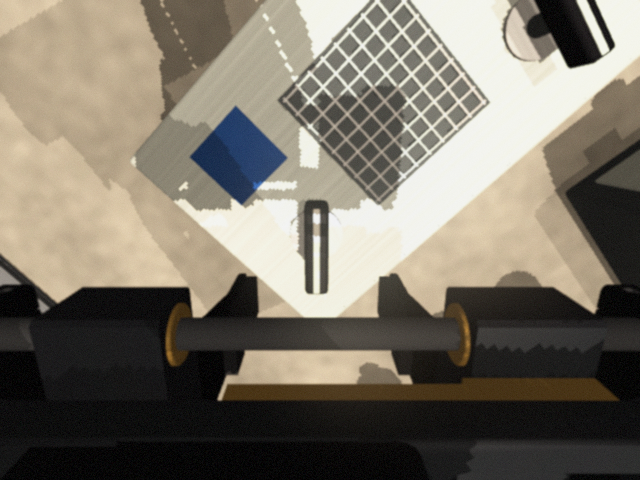

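Knob bar at (316,246), turned 27° (77.9 to 50.8). Next, over to the red marker.

Emit:
send_rows --steps '[0.07,-0.022,-0.047,0,-0.1,0.07,-0.044,-0.095,0,-0.2,0.07,-0.066,-0.143,0,-0.3,0.07,-0.088,-0.191,0,-0.4,0.07,-0.11,-0.239,0,-0.5,0.07,-0.132,-0.287,0,-0.6,0.07,-0.147,-0.319,0,-0.68,0.07,-0.147,-0.319,0,-0.68]'

```text
time: 9.43
position: [0.4923, -0.3759, 0.2083]
tool_rot: [0.005, 1.0, -0.0, 0.004]
ft_force: [0.1, 0.5, -0.4]
grip_width: 0.0701
```

Emit:
send_rows --steps '[0.07,0,0,0.03,0,0.07,0,0,0.05,0,0.07,0,0,0.05,0]'

```text
time: 9.8
position: [0.4914, -0.373, 0.1554]
tool_rot: [0.005, 1.0, 0.003, 0.001]
ft_force: [0.7, -0.1, 0.5]
grip_width: 0.0701
```

```bash
python3 - <<'E'
from h import *
c=cams.camera("wrist");save(c,"w4");go(.4935,-.374,.03,0)
P=cloud(c);z=P[...,2]
hsv=cv2.cvtColor(c["color"],cv2.COLOR_RGB2HSV).astype(int);H,S,V=hsv[...,0],hsv[...,1],hsv[...,2]
for nm,m in(("red",(H<6)|(H>174)),("yel",(H>20)&(H<35)),("grn",(H>45)&(H<90))):
    m=m&(S>130)&(z>.05)&(z<.07)&(P[...,1]<-.2)
    nb,lab,st,ce=cv2.connectedComponentsWithStats(m.astype(np.uint8))
    for i in range(1,nb):
        if st[i,4]>100:
            t=P[lab==i];print(nm,ce[i].round(1),st[i],t.mean(0).round(4),onplane(c,ce[i],.06).round(4),cv2.minEnclosingCircle(t[:,:2].astype(np.float32)))
E
```

```text
t 9.85 head 179.4 shift [-0.0006 -0.0003  0.1269] turn -0.01 q6 -2.4 F [ 0.3 -0.4  0.2] M [-0.06  0.02  0.05] w 0.0698 pos [ 0.4922 -0.3741  0.1569]
red [314.9 237. ] [ 297  219   36   37 1039] [ 0.4913 -0.374   0.0592] [[ 0.491 -0.374  0.06 ]] ((0.4921856224536896, -0.37420734763145447), 0.013810079544782639)
yel [316.2 109.1] [ 296   88   41   43 1251] [ 0.4004 -0.372   0.0595] [[ 0.4004 -0.372   0.06  ]] ((0.40079376101493835, -0.3719359338283539), 0.013957150280475616)
grn [314.5 353.5] [301 351  28   7 150] [ 0.5922 -0.3756  0.0597] [[ 0.5919 -0.3756  0.06  ]] ((0.5907396674156189, -0.3755440413951874), 0.011360774748027325)
```

View pics/w4.png

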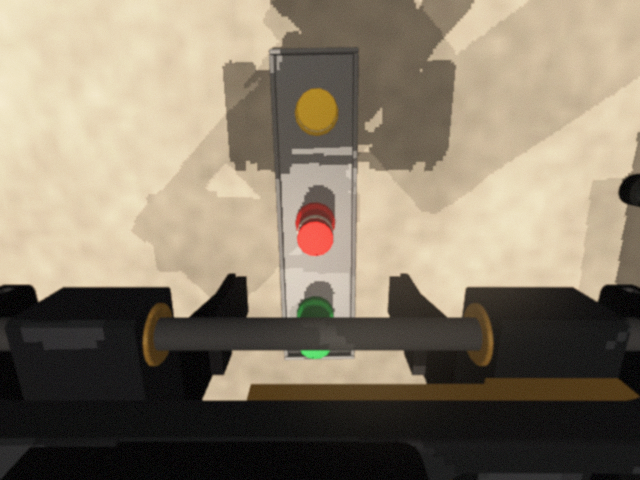

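Red marker centred at (315,237), yellow and green 90 mm away on either side. Now I descend and grasp.

Emit:
send_rows --steps '[0.07,0,0,0.05,0,0.07,0,0,0.1,0,0.07,0,0,0.12,0,0.07,0,0,0.135,0,0.02,0,0,0.135,0,0.02,0,0,0.135,0,0.02,0,0,0.135,0,0.02,0,0,0.135,0]' --force 20

```text
time: 10.85
position: [0.4933, -0.3741, 0.0228]
tool_rot: [0.005, 1.0, 0.001, 0.003]
ft_force: [-0.3, -0.4, 0.5]
grip_width: 0.0378
```

Emit:
send_rows --steps '[0.02,0,0,0,0,0.02,0,0,0,0,0.02,0,0,0,0]'

```text
time: 11.22
position: [0.4934, -0.3743, 0.0231]
tool_rot: [0.005, 1.0, 0.001, 0.003]
ft_force: [0.1, 0.2, 2.8]
grip_width: 0.0272
```

```bash
python3 - <<'E'
from h import *
go(.503,-.041,.24,5)
E
```

```text
t 11.22 head 179.4 shift [-0.0075  0.3337 -0.2164] turn -0.098 q6 -2.4 F [0.1 0.2 2.8] M [ 0.01  0.1  -0.  ] w 0.0272 pos [ 0.4934 -0.3743  0.0231]
```

Gripped at 27.2 mm. Lift, then carry.

Emit:
send_rows --steps '[0.02,0,0,-0.03,0,0.02,0,0,-0.08,0,0.02,0,0,-0.13,0,0.02,0,0,-0.17,0,0.02,0,0,-0.19,0,0.02,0,0,-0.19,0]'

```text
time: 11.98
position: [0.4928, -0.3752, 0.2147]
tool_rot: [0.005, 1.0, -0.001, 0.005]
ft_force: [0.3, 0.4, -0.3]
grip_width: 0.0274
```

```bash
python3 - <<'E'
from h import *
go(.503,-.041,.2,5)
c=cams.camera("side");save(c,"s5")
E
```

```text
t 11.97 head 179.4 shift [-0.0066  0.3343  0.0144] turn -0.098 q6 -2.4 F [ 0.3  0.4 -0.3] M [-0.01  0.04  0.05] w 0.0274 pos [ 0.4928 -0.3752  0.2147]
```

View pics/s5.png

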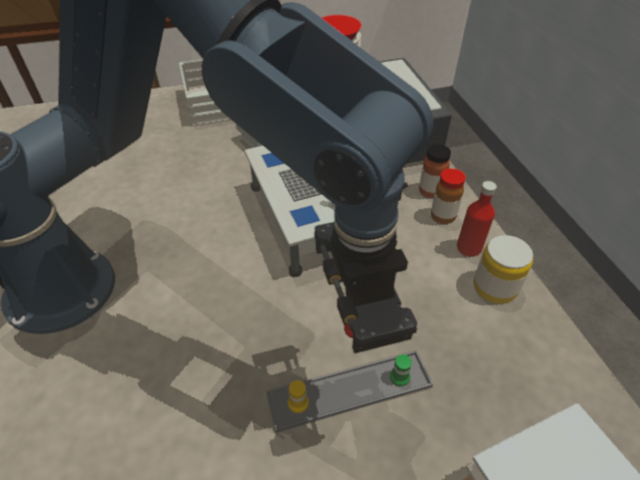

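The marker has left the tray (red visible at (349,329), middle slot empty). Carrying it to the square.

Emit:
send_rows --steps '[0.02,-0.001,0.045,0,-0.02,0.02,-0.002,0.1,0,-0.04,0.02,-0.003,0.155,0,-0.06,0.02,-0.004,0.21,0,-0.08,0.02,-0.005,0.265,0,-0.098,0.02,-0.0066,0.31,0.0,-0.098,0.02,-0.0066,0.334,0,-0.098,0.02,-0.0066,0.334,0,-0.098]'

```text
time: 13.02
position: [0.5006, -0.0385, 0.2119]
tool_rot: [-0.045, 0.999, 0.001, 0.001]
ft_force: [-0.3, -0.3, -0.8]
grip_width: 0.0272
```

Emit:
send_rows --steps '[0.02,0,0,0.02,0,0.02,0,0,0.04,0,0.02,0,0,0.05,0,0.02,0,0,0.05,0]'

```text
time: 13.52
position: [0.5002, -0.0389, 0.1608]
tool_rot: [-0.045, 0.999, 0.001, 0.0]
ft_force: [-0.4, 0.7, -0.3]
grip_width: 0.0274
```

```bash
python3 - <<'E'
from h import *
go(.504,-.041,.13,5)
for n in("wrist","scene"):
    c=cams.camera(n);save(c,n+"6")
    P=cloud(c);z=P[...,2]
    if n=="wrist":
        hsv=cv2.cvtColor(c["color"],cv2.COLOR_RGB2HSV).astype(int);H,S,V=hsv[...,0],hsv[...,1],hsv[...,2]
        m=((H<6)|(H>174))&(S>130)&(z>.13)
        t=P[m];t=t[t[:,2]>np.percentile(t[:,2],90)-.006];print(len(t),t.mean(0),t[:,2].max())
E
```

```text
t 13.53 head -174.8 shift [-0.0036 -0.0025  0.0308] turn 0.003 q6 -1.97 F [-0.4  0.7 -0.3] M [0.01 0.07 0.01] w 0.0274 pos [ 0.5002 -0.0389  0.1608]
594 [ 0.47705284 -0.05546493  0.27653943] 0.28122586597368704
```

View pics/wrist6.png

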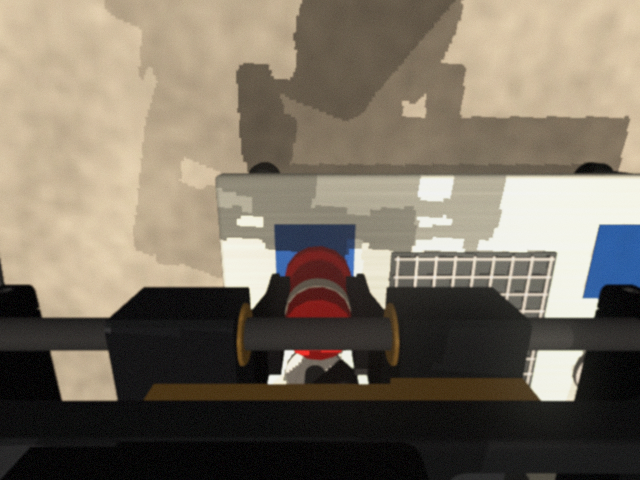

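View pics/scene6.png

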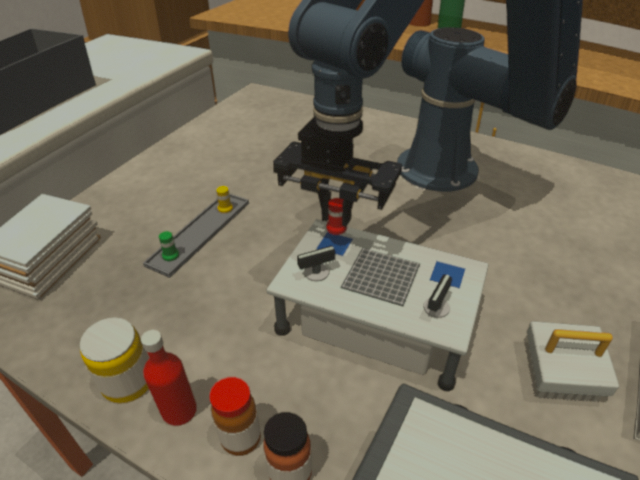

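The marker is held upright over the near square (scene (337,215), square at (335,243)). Lowering it.

Emit:
send_rows --steps '[0.02,-0.003,-0.002,0.01,0,0.02,-0.004,-0.003,0.02,0,0.02,-0.004,-0.003,0.028,0,0.02,-0.004,-0.003,0.03,0,0.02,-0.004,-0.003,0.03,0]'

```text
time: 14.25
position: [0.5053, -0.0414, 0.1318]
tool_rot: [-0.045, 0.999, 0.001, 0.001]
ft_force: [0.5, -0.5, -1.1]
grip_width: 0.0274
```

```bash
python3 - <<'E'
from h import *
go(.504,-.041,.129,5)
c=cams.camera("side");save(c,"s7");c=cams.camera("scene");save(c,"c7");cv2.imwrite("pics/c7z.png",cv2.resize(c["color"][180:300,260:420,::-1],(800,600),interpolation=cv2.INTER_CUBIC))
E
```

```text
t 14.25 head -174.8 shift [0.0013 0.0005 0.0028] turn 0.003 q6 -1.97 F [ 0.5 -0.5 -1.1] M [0.03 0.01 0.03] w 0.0274 pos [ 0.5053 -0.0414  0.1318]
```

View pics/c7z.png

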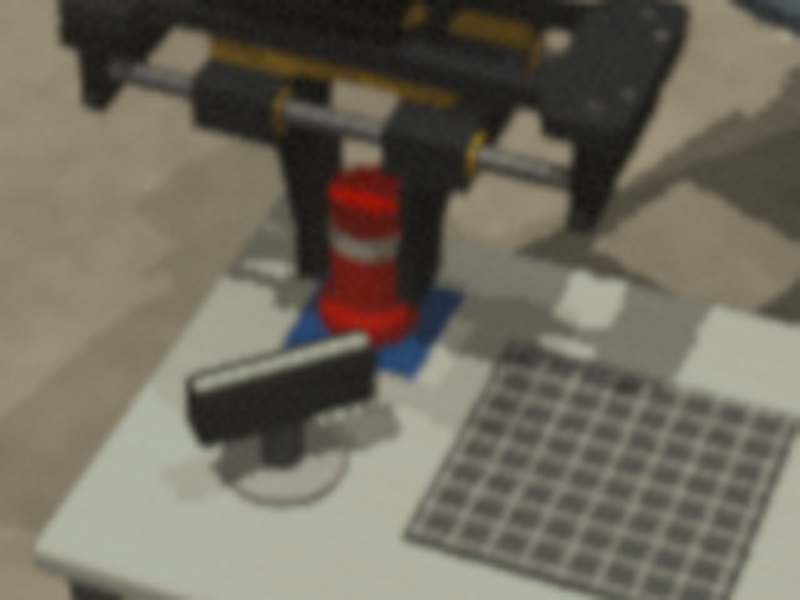

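The foot is centred on the square and about 2–3 mm up. I creep down until it touches.

Emit:
send_rows --steps '[0.02,0,0,0.001,0,0.02,0,0,0.002,0,0.02,0,0,0.003,0,0.02,0,0,0.003,0]'

```text
time: 14.85
position: [0.5056, -0.0415, 0.1292]
tool_rot: [-0.045, 0.999, 0.001, 0.002]
ft_force: [-0.4, 0.2, -1.1]
grip_width: 0.0276
```

Emit:
send_rows --steps '[0.02,0,0,0.001,0,0.02,0,0,0.001,0,0.02,0,0,0.001,0]'

```text
time: 15.22
position: [0.5056, -0.0415, 0.129]
tool_rot: [-0.045, 0.999, 0.001, 0.002]
ft_force: [-1.9, -0.1, 5.7]
grip_width: 0.0275
```

Emit:
send_rows --steps '[0.02,0,0,0.001,0,0.02,0,0,0.001,0,0.02,0,0,0.001,0]'

```text
time: 15.6
position: [0.5056, -0.0415, 0.129]
tool_rot: [-0.045, 0.999, 0.001, 0.002]
ft_force: [-2.2, 0.8, 6.9]
grip_width: 0.0274
```

Contact at 6–7 N. Release and rise straight up.

Emit:
send_rows --steps '[0.06,0,0,0,0,0.06,0,0,0,0,0.06,0,0,0,0,0.06,0,0,0,0]'

```text
time: 16.1
position: [0.5056, -0.0415, 0.1288]
tool_rot: [-0.045, 0.999, 0.001, 0.002]
ft_force: [0.2, 0.2, -0.4]
grip_width: 0.0565
```

Emit:
send_rows --steps '[0.06,0,0,-0.015,0,0.06,0,0,-0.04,0,0.06,0,0,-0.08,0,0.06,0,0,-0.12,0,0.06,0,0,-0.14,0,0.06,0,0,-0.14,0]'

```text
time: 16.85
position: [0.5062, -0.042, 0.2713]
tool_rot: [-0.045, 0.999, -0.0, 0.005]
ft_force: [0.1, -0.2, -0.2]
grip_width: 0.0596
```

```bash
python3 - <<'E'
from h import *
go(.503,-.041,.3,5)
for n in("scene","side","wrist"):
    c=cams.camera(n);save(c,n+"8");P=cloud(c);z=P[...,2]
    hsv=cv2.cvtColor(c["color"],cv2.COLOR_RGB2HSV).astype(int);H,S=hsv[...,0],hsv[...,1]
    m=((H<6)|(H>174))&(S>130)&(z>.112)&(z<.18)&(np.hypot(P[...,0]-.503,P[...,1]+.041)<.06)
    t=P[m];print(n,len(t))
    if len(t):
        T=t[t[:,2]>.16];print("top",len(T),T.mean(0).round(4) if len(T) else "",cv2.minEnclosingCircle(T[:,:2].astype(np.float32)) if len(T) else "")
    b=(H>100)&(H<125)&(S>130)&(abs(z-.11)<.012);q=P[b];q=q[q[:,1]<.05];print("blue",cv2.minAreaRect(q[:,:2].astype(np.float32)) if len(q)else "")
    kb=(z>.142)&(z<.162)&(np.hypot(P[...,0]-.583,P[...,1]+.034)<.045);print("knob",cv2.minAreaRect(P[kb][:,:2].astype(np.float32)) if kb.sum() else"")
c=cv2.imread("pics/scene8.png");cv2.imwrite("pics/scene8z.png",cv2.resize(c[180:300,260:420],(800,600),interpolation=cv2.INTER_CUBIC))
E
```

```text
t 16.85 head -174.8 shift [ 0.0028  0.0013 -0.0287] turn 0.003 q6 -1.97 F [ 0.1 -0.2 -0.2] M [0.01 0.01 0.  ] w 0.0596 pos [ 0.5062 -0.042   0.2713]
scene 427
top 171 [ 0.5086 -0.039   0.1669] ((0.5059971809387207, -0.039862461388111115), 0.01396937482059002)
blue ((0.513146162033081, -0.03239752724766731), (0.032699327915906906, 0.055195752531290054), 37.97446823120117)
knob ((0.5826990604400635, -0.03190867602825165), (0.018080567941069603, 0.06319033354520798), 49.95383071899414)
side 306
top 125 [ 0.5049 -0.0455  0.1657] ((0.504108726978302, -0.0433058962225914), 0.015132810920476913)
blue ((0.506344199180603, -0.04510435461997986), (0.041366029530763626, 0.04268293455243111), 85.6583251953125)
knob ((0.5838572382926941, -0.035667598247528076), (0.01920333504676819, 0.06132294982671738), 51.882110595703125)
wrist 1122
top 918 [ 0.5038 -0.0413  0.1655] ((0.5041499137878418, -0.041375696659088135), 0.013520224019885063)
blue ((0.5031257271766663, -0.0403347983956337), (0.04681659862399101, 0.04662495478987694), 4.546745300292969)
knob ((0.5751640796661377, -0.027747124433517456), (0.015753841027617455, 0.04416152089834213), 49.599796295166016)
```

View pics/scene8z.png

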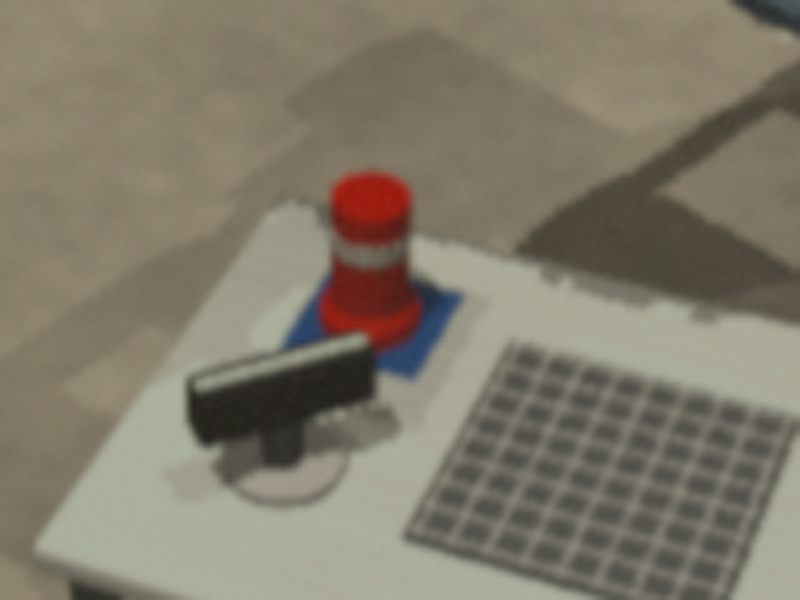

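The marker stands upright in the middle of the blue square, its top at .166 as it should be. The knob still sits at 50–52° (about 27° turned) and the gripper is clear. Handing in.

```bash
python3 -c "
from rig import hand_in
print(hand_in())"
```

```text
the job is handed in; nothing more can be done
None
```

I found the loose knob, left it turned, stood the red marker on the blue square beside it, and handed the job in at about 17 s of the 58 s limit. The hand-in reports no verdict.

- **Knobs:** The knob on the robot's left (y +100 on the dicer) was tight. A light twist gave 0.53 N m and started to pry the fingers open, so I untwisted and let go. The right-hand knob (y −100) turned freely at about 0.1 N m, and I left it about 27° clockwise from where it started.
- **Marker:** I took the red marker from the middle of the tray and lowered it until it touched the deck at about 6–7 N. Then I released it and rose about 140 mm clear.

**Last checks:**
- The top of the marker reads 0.166 m high, as it should for standing upright on the deck.
- The wrist camera puts it about 1–2 mm from the centre of the square. The scene and side cameras put it within about 4 mm of where I worked out that centre to be.
- The knob bar is still turned, and the wrist force is about zero.
- The scene and side cameras' readings of the square itself were off, because the marker hides part of it. I relied on the wrist camera there. No check failed.

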